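# Pack the carved coffee set and leave the blanks

### The arm

A 7-joint arm with a two-finger parallel gripper is mounted at the origin on the work surface. World frame = base frame: x ahead of the robot, y to its left, z up, the work surface at z = 0. Lengths are in m, angles in rad, forces in N, time in s.
With the tool pointing down it reaches from about 0.4 to 0.875 m from the base axis. Payload 19.3 kg.
Tool frame: the origin (TCP) lies on the centre line of the jaws, within the pads' length; the fingertips stand 8 mm ahead of it and the grasp point (between the pads) lies 11 mm behind it; z points along the fingers, y is the line along which they close (so a half turn about z gives the same grasp; the last joint's range is limited). The gripper opens to 85 mm and grips with 20 to 120 N. Pads are 22 mm wide; open, the fingers measure 114 mm over their backs; the gripper's body (76 mm by 85 mm) begins 54 mm behind the grasp point. The pads swing forward as they close: fully open they stand 13 mm farther back than shut.
Start: joints at [1.246, 0.521, -0.036, 1.599, 0.021, 1.021, -0.113], TCP at [0.158, -0.605, 0.239] pointing down, gripper open.
Joint ranges: [-2.91, 2.91], [-0.3, 2.13], [-1.5, 1.42], [0.17, 2.43], [-1.26, 4.41], [0.16, 1.93], [-2.52, 2.52]. Speed limits (rad/s): [1.89, 1.89, 2.39, 2.39, 3.01, 3.01, 3.01].

### API

Orientations are given as [roll, pitch, yaw] about the fixed x, y, z axes, in that order (R = Rz(yaw) Ry(pitch) Rx(roll)).
In Python, from workcell import status, grab_frame, camera_params, bot, search_frame, silhouettes gives the robot as it stands.
- The arm moves only by the shell command python3 -m creep 'ROWS' [FORCE]. ROWS is JSON, a list of rows, each a list of 5 numbers: the shift along the tool's x, y, z in units of 60 mm (1.0 is 60 mm), then the turn about the tool's z in units of 8 degrees (1.0 is 8 degrees), then the opening, from 0 (shut) to 1 (fully open). In form: [[x, y, z, twist, hand], ...]. A call has 1 to 5 rows; each row is the pose to reach, as a shift and turn from the pose commanded when the call began, along the tool's axes at that moment; what a row does not reach only later rows make up. A row lasts 1/8 s, in which the tool goes at most 62.5 mm and 10.7 degrees, less where a joint would pass 70% of its speed; a pose out of reach is approached as far as the arm can. A call with a gripper value outside its range is refused whole. The fingers move at their own pace and stop on an object; FORCE is the grip in N (left out, the last holds). Time passes only in rows, so rows that repeat a pose let the fingers close. It gives the time, the measured TCP pose, the force, the opening and the grip force at its end, in the units of the state.
- status.observe(): the state, without advancing time (a new reading comes with each control period).
- grab_frame(name): name is "scene" or "top" or "wrist"; returns the picture (420x560x3 uint8, blue, green, red); there is no depth.
- camera_params(name): a dict with "K" (3x3 intrinsics, pixels), "rvec" (rotation vector, rad) and "tvec" (3), from world to camera coordinates, as OpenCV has them; the wrist camera has in their place "tool_from_camera" (4x4, takes a point from camera to tool coordinates, whose origin is the TCP and whose axes are the flange's). Camera axes: x right, y down, z forward; pixel columns grow to the right and rows downward; lengths in m; the calibration is good to about 2 mm. A picture is of the moment at which its call begins: read the wrist's pose just before it. camera_params takes no time and is no camera call.
- bot.job_done(): hands the job in; it is judged then, once.
Trained networks look in the newest picture that a camera, given by its name, has taken for a name from the list of things; names that differ only in an ending like _2 or _b are one class to them, and where a whole thing is asked for, a point or a joint stands for the part that bears it (a point fixed in the world has none). Each returns a list of dicts, best first, with "p" (0 to 1); they miss things now and then, are a little off and sometimes report something else, mostly with a low value. They report only what shows in the picture. A call takes as long as a camera call. They do not tell look-alikes from the thing itself.
- search_frame(camera, name): "extent" ([left, top, right, bottom] as shares, 0 to 1, of the picture: columns of its width, rows of its height, round what is visible of it).
- silhouettes(camera, name): "mask" (420x560 bool, what is visible of it) and "extent" ([left, top, right, bottom] as shares, 0 to 1, of the picture: columns of its width, rows of its height, round what is visible of it).
The state is a dict: "clock": time; "qpos": joint angles; "qd": joint speeds; "joint_efforts": joint torques, N m; "position": TCP position; "tool_rot": TCP orientation; "force": force on the tool from outside, world axes, zero at the start; "moment": the same for the moment, N m; "grip_width": finger opening in m; "finger_force": force on a finger pad.
Only numpy, scipy, OpenCV 4.12 (cv2) and the standard library are available. Lean on these libraries where they do the work, as an engineer would, in place of code of your own. Each camera call takes 0.05 s, during which the arm holds its last target. There are 200 camera calls.

### The job

Pack the finished coffee set into the dark tray: lay each of the three hollowed scoops flat, hollow side up, lengthwise and wholly inside the oblong compartment of its own size (large scoop in the largest, medium in the middle one, small in the smallest), and stand the tamper on its broad foot in the square compartment. Leave the two square-headed blanks that are not hollowed yet where they lie on the bench, and let go of everything at the end.

Things in the scene. Friction and masses are not known exactly. Their poses are not given: they have to be found in the camera images.
- scoop_large: Finished large scoop, pale wood, 110 mm long: round hollowed bowl 48 mm wide, 32 mm tall, open on top, and a straight handle. Origin: middle of the length, at the underside; z up. Bowl at the -x end, centred at x = -31 mm. Handle along +x from -7 to 55 mm, 13 mm wide, 12 mm thick, from z = 20 to 32 mm (level with the rim), free space below. About 50 g, mostly in the bowl.
- scoop_medium: Finished medium scoop, pale wood, 94 mm long: round hollowed bowl 38 mm wide, 30 mm tall, open on top, and a straight handle. Origin: middle of the length, at the underside; z up. Bowl at the -x end, centred at x = -28 mm. Handle along +x from -9 to 47 mm, 12 mm wide, 12 mm thick, from z = 18 to 30 mm (level with the rim), free space below. About 36 g, mostly in the bowl.
- scoop_small: Finished small scoop, pale wood, 78 mm long: round hollowed bowl 28 mm wide, 28 mm tall, open on top, and a straight handle. Origin: middle of the length, at the underside; z up. Bowl at the -x end, centred at x = -25 mm. Handle along +x from -11 to 39 mm, 11 mm wide, 12 mm thick, from z = 16 to 28 mm (level with the rim), free space below. About 25 g, mostly in the bowl.
- tamper: A pale turned wooden coffee tamper standing upright: a broad round foot 40 mm in diameter up to 22 mm high, a waist 16 mm in diameter, and a round knob 28 mm in diameter from 42 to 56 mm high (its top). Origin: centre of its underside, z up along its axis. About 60 g.
- blank_large: Unfinished blank, same pale wood, 108 mm long: solid flat-topped square head 44 by 44 mm, 32 mm tall, not hollowed, with a scoop's handle. Not part of the set. Origin: middle of the length, at the underside; z up; handle (13 mm wide, top at z = 32 mm) along +x, head at the -x end. About 60 g.
- blank_small: Unfinished blank, same pale wood, 84 mm long: solid flat-topped square head 32 by 32 mm, 29 mm tall, not hollowed, with a scoop's handle. Not part of the set. Origin: middle of the length, at the underside; z up; handle (12 mm wide, top at z = 29 mm) along +x, head at the -x end. About 35 g.
- well_large: The longest and widest compartment, for the large scoop: dark wood, grey-lined floor, fixed in the tray, inside 140 mm (its x) by 68 mm (its y). Origin: centre of its underside, z up; inner floor at z = 4 mm, walls 4 mm thick, tops at z = 13 mm. The tray (164 by 330 mm, rim 12 mm above the bench) holds the 4 compartments, underside 6 mm above the bench, in a row along y, 78 mm apart, in any order.
- well_medium: The second longest compartment, for the medium scoop: dark wood, grey-lined floor, fixed in the tray, inside 122 mm (its x) by 60 mm (its y). Origin: centre of its underside, z up; inner floor at z = 4 mm, walls 4 mm thick, tops at z = 13 mm.
- well_small: The shortest of the three oblong compartments, for the small scoop: dark wood, grey-lined floor, fixed in the tray, inside 104 mm (its x) by 52 mm (its y). Origin: centre of its underside, z up; inner floor at z = 4 mm, walls 4 mm thick, tops at z = 13 mm.
- well_square: The square compartment, for the tamper: dark wood, grey-lined floor, fixed in the tray, inside 62 mm (its x) by 62 mm (its y). Origin: centre of its underside, z up; inner floor at z = 4 mm, walls 4 mm thick, tops at z = 13 mm.
There are look-alikes about, which are no part of the job. Leave any red or turquoise look-alike of the tamper alone.

How it is judged:
By the outcome, as a careful person would: the job done as asked, in the order asked, and still so for the second after the job is handed in, with the robot touching nothing.
It also fails if it takes over 112 s, if anything falls off the work surface, if the arm or the gripper's body presses on something with over 40 N, if the wrist force passes 120 N, or if a joint passes its speed limit or range.

## Working session

There is one attempt and no reset: what is moved stays moved. The work goes in short steps, Python scripts to look and compute and a shell command to move; the robot and the scene stay as the last step left them, time stands still between calls to the robot, and variables do not carry over. Pictures are saved under pics/ and viewed, at most 16 in all, crops included, and the job is handed in when it is done.

```bash
mkdir -p pics; python3 - <<'E'
from workcell import *
import cv2
print(status.observe())
for c in("top","scene"):
    im=grab_frame(c); cv2.imwrite(f"pics/{c}0.png",im); p=camera_params(c); print(c,p)
    for n in ["scoop_large","tamper","blank_large","well_large","well_square"]:
        print(n,[(round(d["p"],2),[round(float(a)*b) for a,b in zip(d["extent"],(560,420,560,420))]) for d in search_frame(c,n)])
print(camera_params("wrist"))
E
```

```text
{'clock': 0.0, 'qpos': array([ 1.24582497,  0.52201943, -0.03631668,  1.59999021,  0.02121708,
        1.02111058, -0.11279418]), 'qd': array([ 0.00092459,  0.00098567, -0.00070937, -0.00132805, -0.00011489,
       -0.00091518, -0.00029947]), 'joint_efforts': array([-9.36974538e-04, -9.27117562e+01,  1.97936855e+00, -3.69931912e+01,
        1.78455468e-02,  8.22721340e-03, -1.13671445e-04]), 'position': array([ 0.15738756, -0.60452283,  0.23872885]), 'tool_rot': array([-3.14045503e+00,  1.01557428e-04,  2.54766575e-01]), 'force': array([0.60712458, 0.92317868, 0.20644461]), 'moment': array([ 0.00875361, -0.00569766, -0.01768074]), 'finger_force': 0.0, 'grip_width': 0.08538751154638859}
top {'K': array([[442.39266084,   0.        , 287.82471228],
       [  0.        , 442.39266084, 215.21461922],
       [  0.        ,   0.        ,   1.        ]]), 'rvec': array([ 2.11397753, -2.17185251,  0.17344684]), 'tvec': array([0.01233633, 0.52025586, 1.02775381])}
scoop_large [(0.96, [395, 227, 432, 257])]
tamper [(0.73, [280, 234, 295, 248]), (0.7, [317, 241, 332, 257]), (0.55, [330, 274, 345
[... 566 characters left out ...]
8, 191, 302, 217]), (0.71, [258, 176, 273, 200])]
blank_large [(0.66, [402, 227, 446, 270])]
well_large [(0.55, [232, 237, 292, 299])]
well_square [(0.62, [273, 262, 316, 291])]
{'K': array([[374.83616951,   0.        , 277.31119408],
       [  0.        , 374.83616951, 211.63974685],
       [  0.        ,   0.        ,   1.        ]]), 'tool_from_camera': array([[ 5.14162539e-04, -9.62513224e-01, -2.71234271e-01,
         7.01622080e-02],
       [ 9.99999867e-01,  5.05790412e-04,  1.00770861e-04,
         5.95888734e-04],
       [ 4.01944071e-05, -2.71234287e-01,  9.62513356e-01,
        -1.34851604e-01],
       [ 0.00000000e+00,  0.00000000e+00,  0.00000000e+00,
         1.00000000e+00]])}
```

```bash
python3 - <<'E'
import cv2
a=cv2.imread("pics/top0.png")[110:310,110:460]
cv2.imwrite("pics/topc.png",cv2.resize(a,(788,450),interpolation=cv2.INTER_CUBIC))
E
```

```text
(no output)
```

View pics/topc.png

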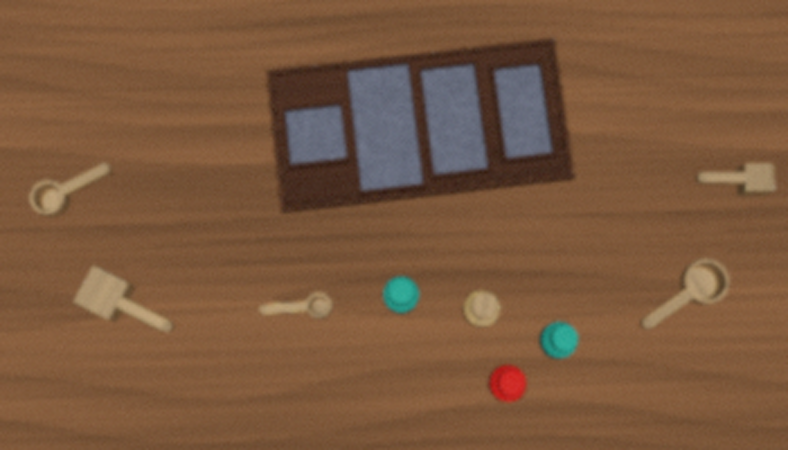

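View pics/scene0.png

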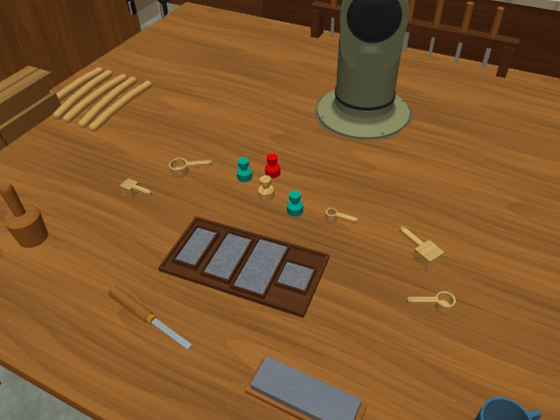

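The top view shows the tray's compartments from left to right as square, large, medium, small. The medium scoop is at crop (50,195), the small at (310,305), the pale tamper at (482,308) and the large at (705,282). Next I measure by fitting the silhouettes.

```bash
cat > h.py <<'E'
from workcell import *
import cv2, numpy as np
from scipy.optimize import minimize
from scipy.spatial.transform import Rotation as R
SC={"scoop_large":(.110,.048,.032,-.031,-.007,.013),"scoop_medium":(.094,.038,.030,-.028,-.009,.012),"scoop_small":(.078,.028,.028,-.025,-.011,.011)}
def cam(c):
    p=camera_params(c)
    if c=="wrist":
        s=status.observe(); T=np.eye(4); T[:3,:3]=R.from_euler("xyz",s["tool_rot"]).as_matrix(); T[:3,3]=s["position"]
        M=np.linalg.inv(T@p["tool_from_camera"]); return p["K"],M[:3,:3],M[:3,3]
    return p["K"],cv2.Rodrigues(p["rvec"])[0],p["tvec"]
def proj(C,P): 
    q=(C[1]@np.asarray(P).T).T+C[2]; q=q@C[0].T; return q[:,:2]/q[:,2:]
def unproj(C,uv,z):
    uv=np.atleast_2d(uv).astype(float); d=np.c_[uv,np.ones(len(uv))]@np.linalg.inv(C[0]).T@C[1]
    o=-C[1].T@C[2]; return (o+d*((z-o[2])/d[:,2])[:,None])[:,:2]
def parts(n):
    a=np.linspace(0,2*np.pi,40); ring=lambda r,z,x=0:np.c_[x+r*np.cos(a),r*np.sin(a),0*a+z]
    if n=="tamper": return [np.r_[ring(.02,0),ring(.02,.022)],np.r_[ring(.008,.022),ring(.008,.042)],np.r_[ring(.014,.042),ring(.014,.056)]]
    L,w,h,bx,h0,hw=SC[n]
    box=np.array([[x,y,z] for x in(h0,L/2) for y in(-hw/2,hw/2) for z in(h-.012,h)])
    return [np.r_[ring(w/2,0,bx),ring(w/2,h,bx)],box]
S=4
def render(C,n,p,shape):
    m=np.zeros((shape[0]*S,shape[1]*S),np.uint8); c,s=np.cos(p[2]),np.sin(p[2]); Rz=np.array([[c,-s,0],[s,c,0],[0,0,1]])
    for P in parts(n):
        uv=proj(C,P@Rz.T+[p[0],p[1],p[3] if len(p)>3 else 0]); hull=cv2.convexHull(((uv+.5)*S).astype(np.float32))
        cv2.fillConvexPoly(m,np.round(hull*16).astype(np.int32),1,shift=4)
    return m
def fit(C,n,mask):
    big=cv2.resize(mask.astype(np.uint8),None,fx=S,fy=S,interpolation=cv2.INTER_LINEAR); ys,xs=np.nonzero(mask)
    w=unproj(C,np.c_[xs,ys],.025); c=w.mean(0); best=None
    def cost(p):
        m=render(C,n,p,mask.shape); return 1-(m&big).sum()/max(1,(m|big).sum())
    for y in ([0] if n=="tamper" else np.arange(8)*np.pi/4):
        s=np.array([[0,0,0],[.012,0,0],[0,.012,0],[0,0,.4]])+[c[0],c[1],y]
        r=minimize(cost,s[0],method="Nelder-Mead",options=dict(initial_simplex=s,xatol=1e-4,fatol=1e-4))
        if best is None or r.fun<best.fun: best=r
    return best.x,best.fun
E
python3 - <<'E'
from h import *
im=grab_frame("top"); C=cam("top")
for n in list(SC)+["tamper"]:
    for d in silhouettes("top",n):
        b=im[d["mask"]].mean(0)
        if n=="tamper" and (b.max()-b[2]>20 or b[2]-b[1]>60): continue
        print(n,round(d["p"],2),(d["extent"]*np.array([560,420,560,420])).round() if isinstance(d["extent"],np.ndarray) else d["extent"],b.round(),fit(C,n,d["mask"]))
g=((im[:,:,0].astype(int)-im[:,:,2])>10).astype(np.uint8); g[:,:]*=1; g[215:]=0
k,l,st,ce=cv2.connectedComponentsWithStats(g)
for i in range(1,k):
    if st[i,4]<150: continue
    ys,xs=np.nonzero(l==i); w=unproj(C,np.c_[xs,ys],.010)
    r=cv2.minAreaRect((w*1000).astype(np.float32)); print(ce[i].round(1),w.mean(0).round(4),r)
s=status.observe();print(s["position"])
E
```

```text
scoop_large 0.7 [0.7037, 0.5388, 0.7746, 0.6093] [ 90. 124. 152.] (array([ 0.44838428, -0.30196101,  2.15182862]), np.float64(0.09632284921369105))
scoop_large 0.25 [0.22, 0.4388, 0.2852, 0.4905] [ 89. 125. 152.] (array([0.5915321 , 0.35716733, 5.08095501]), np.float64(0.38670391061452514))
scoop_medium 0.58 [0.2213, 0.4383, 0.2798, 0.4912] [ 88. 123. 151.] (array([0.58976028, 0.36077642, 5.1328508 ]), np.float64(0.11311326468806782))
scoop_small 0.68 [0.4046, 0.5745, 0.465, 0.6] [100. 136. 163.] (array([0.45032493, 0.11664272, 1.62154348]), np.float64(0.28014088322947706))
tamper 0.71 [0.5645, 0.5619, 0.5941, 0.6119] [ 95. 134. 162.] (array([ 0.44397002, -0.08647002,  0.13701441]), np.float64(0.05566957414058493))
[198.   83.4] [0.8788 0.2224] ((878.6765747070312, 222.70721435546875), (178.5162353515625, 58.082130432128906), 88.54505157470703)
[ 74.  110.8] [0.812  0.5411] ((813.1478271484375, 537.6211547851562), (114.24231719970703, 111.02020263671875), 88.53560638427734)
[280.5 166.2] [0.6512 0.013 ] ((651.7803344726562, 13.186233520507812), (135.82505798339844, 65.99445343017578), 5.1017889976501465)
[311.3 162.6] [ 0.6585 -0.0651] ((659.0946655273438, -64.80684661865234), (117.55709838867188, 57.31563949584961), 4.957001209259033)
[341.9 159.1] [ 0.6658 -0.1429] ((665.8163452148438, -142.788330078125), (100.41702270507812, 48.533592224121094), 5.083009243011475)
[249.7 169.5] [0.6447 0.091 ] ((644.3968505859375, 91.15687561035156), (58.409393310546875, 59.58833694458008), 5.8808674812316895)
[ 0.15751847 -0.60481042  0.23929252]
```

```bash
cat >> h.py <<'E'
def go(x,y,z,yaw):
    s=status.observe(); M=R.from_euler("xyz",s["tool_rot"]).as_matrix()
    d=M.T@(np.array([x,y,z])-s["position"])/.06
    cy=np.arctan2(M[1,0],M[0,0]); t=-np.degrees((yaw-cy+np.pi)%(2*np.pi)-np.pi)/8
    print("rows",d.round(3),"twist",round(t,3),"| now",s["position"].round(4),"yaw",round(cy,3),"w",round(s["grip_width"],4),"F",s["force"].round(1),round(float(s["finger_force"]),1),"t",round(s["clock"],2),"q7",round(s["qpos"][6],2))
def look(n,name=None,show=None,pale=True):
    C=cam("wrist"); im=grab_frame("wrist"); out=[]
    if show: cv2.imwrite(f"pics/{show}.png",im)
    for d in silhouettes("wrist",n):
        b=im[d["mask"]].mean(0)
        if d["p"]<.2 or b.max()-b[2]>20 or b[2]-b[1]>60: continue
        x,f=fit(C,n,d["mask"]); x[2]=(x[2]+np.pi)%(2*np.pi)-np.pi; print(n,round(d["p"],2),x.round(4),round(float(f),3)); out.append(x)
    return out
E
python3 -c "
from h import *
go(.448,-.302,.15,2.15)"
```

```text
rows [ 5.957 -3.664  1.488] twist -13.574 | now [ 0.1575 -0.6048  0.2393] yaw 0.255 w 0.0856 F [-0.2 -0.2  0.2] 0.0 t 0.85 q7 -0.11
```

```bash
python3 -m creep '[[0.8,-0.5,0.2,-1.3,1],[1.6,-1,0.4,-2.6,1],[2.4,-1.5,0.6,-3.9,1],[3.2,-2,0.8,-5.2,1],[4,-2.5,1,-6.5,1]]'; python3 -c "
from h import *
go(.448,-.302,.15,2.15)"
```

```text
clock: 1.48
position: [0.3531, -0.3979, 0.1792]
tool_rot: [3.141, 0.0, 1.168]
force: [0.7, -2.0, 0.7]
grip_width: 0.0854
finger_force: 0.0
rows [2.091 0.829 0.487] twist -7.032 | now [ 0.3531 -0.3979  0.1792] yaw 1.168 w 0.0854 F [ 0.7 -2.   0.7] 0.0 t 1.48 q7 0.15
```

```bash
python3 -m creep '[[0.7,0.3,0.2,-1.3,1],[1.4,0.6,0.35,-2.6,1],[2.09,0.83,0.48,-3.9,1],[2.09,0.83,0.48,-5.2,1],[2.09,0.83,0.48,-6.5,1]]'>/dev/null; python3 -m creep '[[0,0,0,-0.5,1],[0,0,0,-0.5,1]]'; python3 -c "
from h import *
a=look('scoop_large',show='w1')
if a:
  x=a[0]; go(x[0]+.007*np.cos(x[2]),x[1]+.007*np.sin(x[2]),.017,x[2])"
```

```text
clock: 2.35
position: [0.4474, -0.304, 0.1505]
tool_rot: [3.141, -0.0, 2.139]
force: [0.3, 0.4, -0.0]
grip_width: 0.0855
finger_force: 0.0
scoop_large 0.96 [ 0.4519 -0.3026  2.1494] 0.075
rows [0.096 0.073 2.225] twist -0.084 | now [ 0.4475 -0.304   0.1505] yaw 2.138 w 0.0857 F [ 0.1  0.4 -0.1] 0.0 t 2.45 q7 0.7
```

View pics/w1.png

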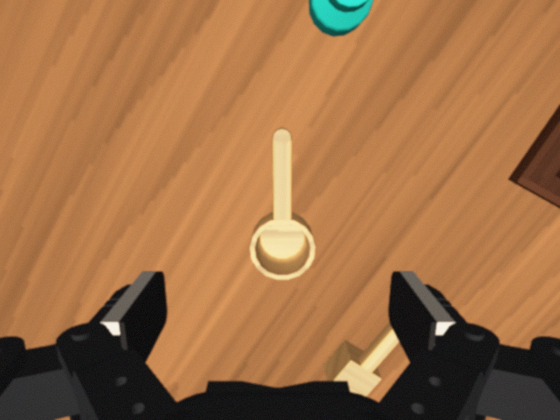

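The scoop lies on the centre line with its bowl at (283,248) and its handle tip at (283,132), which agrees with the fit (IoU 0.93). I narrow the jaws and descend onto the handle.

```bash
python3 -m creep '[[0.1,0.07,0.6,-0.08,0.4],[0.1,0.07,1.2,-0.08,0.4],[0.1,0.07,1.8,-0.08,0.4],[0.1,0.07,2.2,-0.08,0.4],[0.1,0.07,2.2,-0.08,0.4]]' 60; python3 -m creep '[[0,0,0,0,0],[0,0,0,0,0],[0,0,0,0,0],[0,0,0,0,0],[0,0,0,0,0]]' 60;  python3 -m creep '[[0,0,-0.3,0,0],[0,0,-0.7,0,0],[0,0,-1.1,0,0],[0,0,-1.4,0,0],[0,0,-1.4,0,0]]' 60;python3 -c "
from h import *
cv2.imwrite('pics/w2.png',grab_frame('wrist'))
go(.652,.013,.12,.09-np.pi)"
```

```text
clock: 3.08
position: [0.4471, -0.2959, 0.0174]
tool_rot: [-3.14, -0.002, 2.15]
force: [-0.5, 0.2, 0.6]
grip_width: 0.0343
finger_force: 0.0
clock: 3.7
position: [0.4483, -0.2968, 0.0195]
tool_rot: [3.141, 0.001, 2.151]
force: [-1.8, 2.6, 9.8]
grip_width: 0.0117
finger_force: 60.4
clock: 4.32
position: [0.4483, -0.2971, 0.1041]
tool_rot: [3.141, 0.002, 2.15]
force: [-0.0, -1.4, -1.0]
grip_width: 0.0116
finger_force: 59.2
rows [ 2.457  5.676 -0.284] twist -7.743 | now [ 0.4478 -0.2969  0.103 ] yaw 2.15 w 0.0116 F [ 0.  -0.1 -0.1] 59.2 t 4.38 q7 0.64
```

View pics/w2.png

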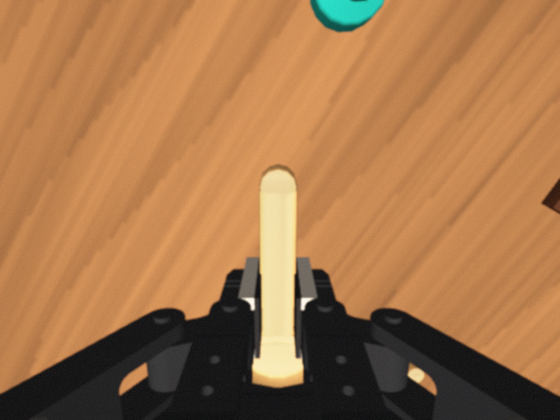

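The large scoop is held by its handle, with the tip at about (278,168) and the bowl between the jaws at the bottom. I check whether it is level and work out the transit.

```bash
python3 -c "
from h import *
p=camera_params('wrist'); M=np.linalg.inv(p['tool_from_camera'])
for zt in (-.03,-.02,-.015,-.01,-.005,0,.01,.02):
  print(zt,[proj((p['K'],M[:3,:3],M[:3,3]),[[x,0,zt]]).round(0).tolist() for x in(.048,-.024,-.062)])
a=.09-np.pi
x=np.array([.652,.013])+.007*np.array([np.cos(a),np.sin(a)])
go(*x,.12,a)
"
```

```text
-0.03 [[[273.0, 178.0]], [[274.0, 390.0]], [[274.0, 477.0]]]
-0.02 [[[273.0, 172.0]], [[274.0, 370.0]], [[274.0, 453.0]]]
-0.015 [[[274.0, 170.0]], [[274.0, 361.0]], [[274.0, 442.0]]]
-0.01 [[[274.0, 167.0]], [[274.0, 352.0]], [[274.0, 431.0]]]
-0.005 [[[274.0, 165.0]], [[274.0, 344.0]], [[274.0, 421.0]]]
0 [[[274.0, 163.0]], [[274.0, 337.0]], [[274.0, 412.0]]]
0.01 [[[274.0, 159.0]], [[275.0, 323.0]], [[275.0, 395.0]]]
0.02 [[[274.0, 156.0]], [[275.0, 311.0]], [[275.0, 380.0]]]
rows [ 2.512  5.573 -0.284] twist -7.743 | now [ 0.4478 -0.2969  0.103 ] yaw 2.15 w 0.0116 F [ 0.  -0.1 -0.1] 59.2 t 4.38 q7 0.64
```

```bash
python3 -m creep '[[0.4,0.9,-0.2,-1,0],[0.8,1.8,-0.3,-2,0],[1.2,2.7,-0.3,-3,0],[1.6,3.6,-0.3,-4,0],[2,4.4,-0.3,-5,0]]' >/dev/null;  python3 -c "
from h import *
a=.09-np.pi
x=np.array([.652,.013])+.007*np.array([np.cos(a),np.sin(a)])
go(*x,.12,a)"
```

```text
rows [-0.373  1.186 -0.007] twist -2.705 | now [ 0.6034 -0.0495  0.1196] yaw 2.854 w 0.0117 F [ 0.4 -1.2 -0.5] 59.2 t 5.0 q7 0.79
```

```bash
python3 -m creep '[[-0.2,0.6,0,-1.3,0],[-0.37,1.19,0,-2.6,0],[-0.37,1.19,0,-2.7,0],[-0.37,1.19,0,-2.7,0],[-0.37,1.19,0,-2.7,0]]' >/dev/null;  python3 -c "
from h import *
a=.09-np.pi
C=cam('wrist'); im=grab_frame('wrist'); cv2.imwrite('pics/w3.png',im)
x=np.array([.652,.013])+.007*np.array([np.cos(a),np.sin(a)])
go(*x,.12,a)
go(*x,.031,a)
g=((im[:,:,0].astype(int)-im[:,:,2])>10).astype(np.uint8)
k,l,st,ce=cv2.connectedComponentsWithStats(g)
for i in range(1,k):
    if st[i,4]<1500: continue
    ys,xs=np.nonzero(l==i); w=unproj(C,np.c_[xs,ys],.010)
    r=cv2.minAreaRect((w*1000).astype(np.float32)); print(st[i],r)
"
```

```text
rows [-0.015  0.049  0.006] twist -0.054 | now [0.6444 0.0094 0.1204] yaw -3.059 w 0.0114 F [ 0.4  1.1 -0.2] 59.2 t 5.67 q7 1.05
rows [-0.015  0.049  1.489] twist -0.054 | now [0.6444 0.0094 0.1204] yaw -3.059 w 0.0114 F [ 0.4  1.1 -0.2] 59.2 t 5.67 q7 1.05
[  230   118   108   165 11359] ((641.1563720703125, 13.05318832397461), (114.5102310180664, 69.06086730957031), 5.2492499351501465)
[  115   134   101   171 14669] ((661.4755249023438, -64.77267456054688), (121.9786148071289, 58.90676498413086), 5.216838836669922)
[    3   150    95   145 10077] ((669.0556030273438, -144.12490844726562), (103.79993438720703, 47.964656829833984), 5.270123481750488)
[ 354  180   95   85 7480] ((647.4273681640625, 93.25910949707031), (60.23577880859375, 60.90605926513672), 4.75148344039917)
```

View pics/w3.png

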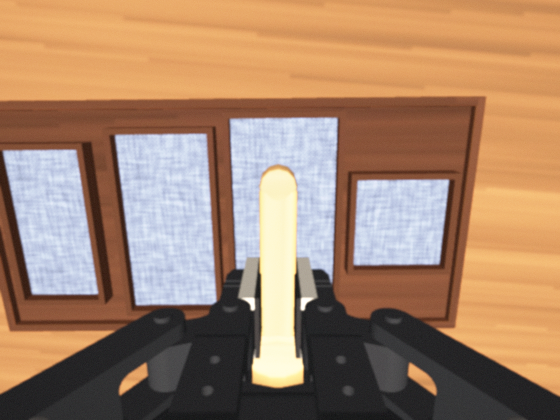

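The held scoop is centred over the large compartment, whose lining spans pixels 230–338 across. I lower it and release.

```bash
python3 -m creep '[[-0.03,0.05,0.5,0,0],[-0.03,0.05,0.9,0,0],[-0.03,0.05,1.2,0,0],[-0.03,0.05,1.4,0,0],[-0.03,0.05,1.46,0,0]]' ; python3 -m creep '[[0,0,0.02,0,0],[0,0,0.02,0,0.25],[0,0,0.02,0,0.25],[0,0,0.02,0,0.3],[0,0,0.02,0,0.3]]'; python3 -m creep '[[0,0,-0.2,0,0.3],[0,0,-0.6,0,0.4],[0,0,-1.2,0,0.5],[0,0,-2,0,0.5],[0,0,-2,0,0.5]]' ; python3 -c "
from h import *
im=grab_frame('wrist'); cv2.imwrite('pics/w4.png',im); C=cam('wrist')
for d in silhouettes('wrist','scoop_large'): print(d['p'],d['extent'])
t=grab_frame('top');d=silhouettes('top','scoop_large')
print([(e['p'],e['extent']) for e in d])
go(.59,.36,.16,-1.15)
"
```

```text
clock: 6.3
position: [0.646, 0.0136, 0.0323]
tool_rot: [3.141, -0.001, -3.057]
force: [-0.9, -0.2, -0.2]
grip_width: 0.0114
finger_force: 59.2
clock: 6.92
position: [0.6463, 0.0136, 0.0318]
tool_rot: [-3.142, 0.0, -3.057]
force: [-0.6, 0.2, 0.5]
grip_width: 0.0258
finger_force: 0.0
clock: 7.55
position: [0.648, 0.0141, 0.157]
tool_rot: [-3.141, 0.007, -3.057]
force: [0.1, -0.1, -0.4]
grip_width: 0.0428
finger_force: 0.0
0.56 [0.4334, 0.3188, 0.5552, 0.6864]
[(0.51, [0.4818, 0.3626, 0.5121, 0.4381])]
rows [ 0.441  5.834 -0.14 ] twist -13.659 | now [0.6459 0.0135 0.1516] yaw -3.057 w 0.0429 F [-0.6 -0.8  0.3] 0.0 t 7.75 q7 1.07
```

View pics/w4.png

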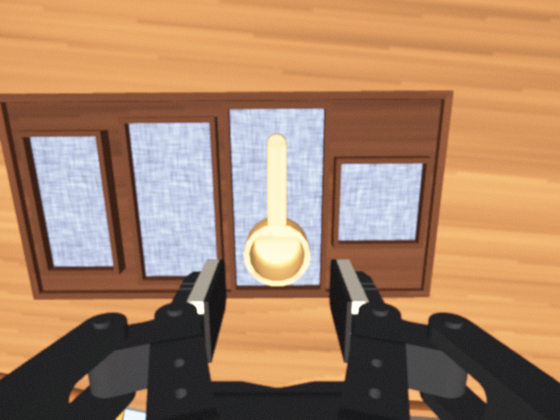

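The large scoop lies bowl-up in the large compartment, with its bowl at (277,250). I check its position numerically, allowing for the raised floor.

```bash
python3 -c "
from h import *
import h
C=cam('wrist'); grab_frame('wrist')
# shift world by floor height
C2=(C[0],C[1],C[2]+C[1]@np.array([0,0,.010]))
for d in silhouettes('wrist','scoop_large'):
    x,f=fit(C2,'scoop_large',d['mask']); print(x,f)
    w=x[:2]-[.6535,.0133]; u=np.array([np.cos(.0915),np.sin(.0915)]); print('off along',w@u,'across',w@[-u[1],u[0]],'yaw',x[2]%np.pi-.0915)
"
python3 -m creep '[[0.1,1,0,0,0.5],[0.2,2,-0.1,0,0.5],[0.2,3,-0.1,0,0.5],[0.3,4,-0.1,0,0.5],[0.3,5,-0.1,0,0.5]]' >/dev/null
python3 -m creep '[[0,0.5,0,-1.3,0.5],[0.1,0.83,0,-2.6,0.5],[0.14,0.83,0,-3.9,0.6],[0.14,0.83,0,-5.2,0.7],[0.14,0.83,0,-6.5,0.7]]' >/dev/null
python3 -c "
from h import *
go(.59,.36,.15,-1.15)
for n in ('scoop_medium',): look(n)"
```

```text
[0.65462993 0.01381524 3.22401199] 0.09196768319940685
off along 0.001172282017808746 across 0.00040984514928962194 yaw -0.009080661332622059
rows [-0.001  0.003  0.116] twist -7.115 | now [0.5901 0.3599 0.157 ] yaw -2.143 w 0.0597 F [ 0.7 -0.1  0.1] 0.0 t 9.1 q7 1.41
scoop_medium 0.89 [ 0.592   0.3596 -1.1247] 0.095
```

The large scoop is within 1–2 mm and 0.5° of the compartment's centre. For the medium scoop I use the opposite half-turn to stay clear of joint 7's limit.

```bash
python3 -m creep '[[0,0,0,1.3,0.5],[0,0,0,2.6,0.5],[0,0,0,3.9,0.5],[0,0,0,5.2,0.5],[0,0,0,6.5,0.5]]' >/dev/null
python3 -m creep '[[0,0,0,1.3,0.5],[0,0,0,2.6,0.5],[0,0,0,3.9,0.5],[0,0,0,5.2,0.5],[0,0,0,6.5,0.5]]' >/dev/null
python3 -m creep '[[0,0,0,1.3,0.5],[0,0,0,2.2,0.5],[0,0,0,2.2,0.5],[0,0,0,2.2,0.5]]' >/dev/null
python3 -c "
from h import *
for x in look('scoop_medium'): go(x[0]+.005*np.cos(x[2]),x[1]+.005*np.sin(x[2]),.0165,x[2]+np.pi)"
```

```text
scoop_medium 0.97 [ 0.5925  0.3593 -1.1181] 0.055
rows [-0.107  0.029  2.351] twist -0.082 | now [0.5904 0.3599 0.1576] yaw 2.012 w 0.0425 F [-0.6 -0.8 -0.2] 0.0 t 11.05 q7 -0.49
```

```bash
python3 -m creep '[[-0.1,0.03,0.7,-0.08,0.4],[-0.1,0.03,1.4,-0.08,0.4],[-0.1,0.03,2,-0.08,0.4],[-0.1,0.03,2.32,-0.08,0.4],[-0.1,0.03,2.32,-0.08,0.4]]' 60; python3 -m creep '[[0,0,0,0,0],[0,0,0,0,0],[0,0,0,0,0],[0,0,0,0,0],[0,0,0,0,0]]' 60;  python3 -m creep '[[0,0,-0.3,0,0],[0,0,-0.7,0,0],[0,0,-1.2,0,0],[0,0,-1.7,0,0],[0,0,-1.7,0,0]]' 60;python3 -c "
from h import *
cv2.imwrite('pics/w5.png',grab_frame('wrist'))
a=.0915
x=np.array([.660,-.065])-.005*np.array([np.cos(a),np.sin(a)])
go(*x,.12,a)
a+=np.pi
x=np.array([.660,-.065])-.005*np.array([np.cos(a),np.sin(a)])
go(*x,.12,a)"
```

```text
clock: 11.68
position: [0.5942, 0.3551, 0.0177]
tool_rot: [-3.14, -0.0, 2.023]
force: [-0.2, -0.6, 0.6]
grip_width: 0.0344
finger_force: 0.0
clock: 12.3
position: [0.5955, 0.3557, 0.0201]
tool_rot: [3.139, -0.0, 2.022]
force: [-1.0, -1.4, 8.0]
grip_width: 0.0106
finger_force: 61.1
clock: 12.92
position: [0.5958, 0.3561, 0.1248]
tool_rot: [3.136, -0.001, 2.022]
force: [-0.1, 0.3, -0.2]
grip_width: 0.0109
finger_force: 60.0
rows [-6.749 -2.166  0.041] twist 13.828 | now [0.5953 0.3556 0.123 ] yaw 2.022 w 0.0108 F [-0.  -0.1 -0.7] 60.0 t 12.97 q7 -0.49
rows [-6.808 -2.01   0.042] twist -8.672 | now [0.5953 0.3556 0.123 ] yaw 2.022 w 0.0108 F [-0.  -0.1 -0.7] 60.0 t 12.97 q7 -0.49
```

View pics/w5.png

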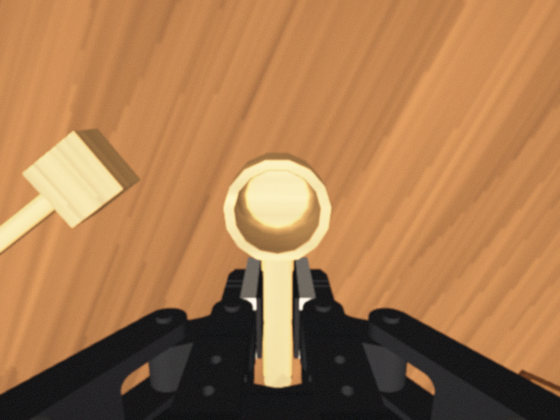

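The medium scoop is held, with its bowl level and centred at (277,210). I carry it to the medium compartment.

```bash
python3 -m creep '[[-0.95,-0.28,0,-1,0],[-1.9,-0.56,0,-2,0],[-2.85,-0.84,0,-3,0],[-3.8,-1.12,0,-4,0],[-4.7,-1.4,0,-5,0]]' >/dev/null;python3 -c "
from h import *
a=.0915+np.pi
x=np.array([.660,-.065])-.005*np.array([np.cos(a),np.sin(a)])
go(*x,.12,a)"
```

```text
rows [-1.208 -1.782  0.008] twist -3.639 | now [0.642  0.0626 0.1204] yaw 2.725 w 0.0106 F [ 0.8 -0.8  0.3] 60.0 t 13.6 q7 0.52
```

```bash
python3 -m creep '[[-0.4,-0.6,0,-1.2,0],[-0.8,-1.2,0,-2.4,0],[-1.21,-1.78,0,-3.64,0],[-1.21,-1.78,0,-3.64,0],[-1.21,-1.78,0,-3.64,0]]' >/dev/null;python3 -c "
from h import *
a=.0915+np.pi
x=np.array([.660,-.065])-.005*np.array([np.cos(a),np.sin(a)])
go(*x,.031,a)"
```

```text
rows [-0.008 -0.049  1.489] twist -0.039 | now [ 0.6643 -0.0617  0.1203] yaw -3.056 w 0.0103 F [-0.2  0.9 -1. ] 60.0 t 14.22 q7 1.17
```

```bash
python3 -m creep '[[0,0,0.5,0,0],[0,0,0.9,0,0],[0,0,1.2,0,0],[0,0,1.4,0,0],[0,0,1.47,0,0]]' ; python3 -m creep '[[0,0,0.01,0,0],[0,0,0.01,0,0.22],[0,0,0.01,0,0.25],[0,0,0.01,0,0.25],[0,0,0.01,0,0.25]]'; python3 -m creep '[[0,0,-0.2,0,0.25],[0,0,-0.6,0,0.4],[0,0,-1.2,0,0.5],[0,0,-2,0,0.5],[0,0,-2,0,0.5]]' ; python3 -c "
from h import *
im=grab_frame('wrist'); cv2.imwrite('pics/w6.png',im); C=cam('wrist')
C2=(C[0],C[1],C[2]+C[1]@np.array([0,0,.010]))
for d in silhouettes('wrist','scoop_medium'):
    if d['p']<.3: continue
    x,f=fit(C2,'scoop_medium',d['mask']); print(d['p'],x,f)
    w=x[:2]-[.660,-.065]; u=np.array([np.cos(.0915),np.sin(.0915)]); print('off along',w@u,'across',w@[-u[1],u[0]],'yaw',x[2]%np.pi-.0915)
go(.448,.114,.15,1.6)
"
```

```text
clock: 14.85
position: [0.6646, -0.062, 0.0317]
tool_rot: [3.141, -0.001, -3.054]
force: [0.1, 0.3, -0.3]
grip_width: 0.0106
finger_force: 60.0
clock: 15.48
position: [0.6648, -0.0623, 0.0318]
tool_rot: [-3.142, 0.0, -3.054]
force: [-0.4, 0.1, -0.5]
grip_width: 0.0214
finger_force: 0.0
clock: 16.1
position: [0.6666, -0.0619, 0.1572]
tool_rot: [-3.141, 0.007, -3.055]
force: [1.4, 0.4, -0.5]
grip_width: 0.0429
finger_force: 0.0
0.69 [ 0.65985021 -0.06323743  6.36440318] 0.08278901146982531
off along 1.1885882928665014e-05 across 0.0017688848804625899 yaw -0.010282130451287314
rows [3.346 3.244 0.047] twist 11.665 | now [ 0.6649 -0.0624  0.1533] yaw -3.054 w 0.0427 F [-0.9 -0.7  0.2] 0.0 t 16.2 q7 1.19
```

View pics/w6.png

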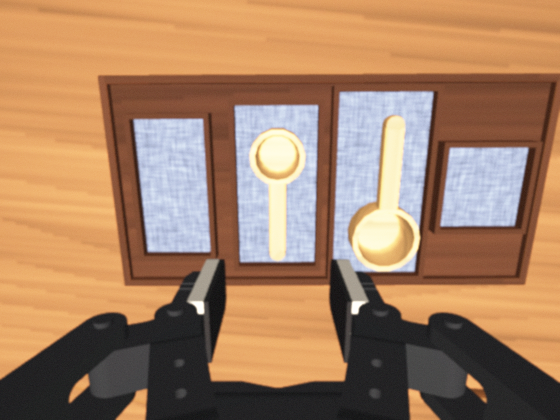

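Both scoops lie in their compartments, the medium bowl at (277,157) and the large at (384,237). On to the small scoop.

```bash
python3 -m creep '[[0.7,0.65,0,1.2,0.5],[1.4,1.3,0,2.4,0.5],[2.1,1.95,0,3.6,0.5],[2.8,2.6,0,4.8,0.5],[3.35,3.24,0,6,0.5]]' >/dev/null
python3 -m creep '[[0,0,0,1.2,0.5],[0,0,0,2.4,0.5],[0,0,0,3.6,0.5],[0,0,0,4.8,0.5],[0,0,0,5.6,0.5]]' >/dev/null
python3 -m creep '[[0,0,0,0,0.5],[0,0,0,0,0.5]]' >/dev/null
python3 -c "
from h import *
for x in look('scoop_small',show='w7'): go(x[0]+.004*np.cos(x[2]),x[1]+.004*np.sin(x[2]),.0165,x[2])"
```

```text
scoop_small 0.73 [0.4531 0.1153 1.6188] 0.076
rows [0.087 0.096 2.252] twist -0.057 | now [0.4474 0.1138 0.1516] yaw 1.611 w 0.0427 F [ 0.4 -0.7  0.3] 0.0 t 17.8 q7 -0.65
```

View pics/w7.png

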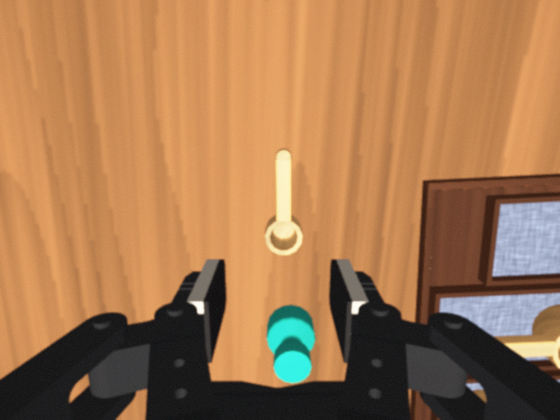

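The small scoop lies on the centre line, with its bowl at (283,238) and its handle up to (283,152). The turquoise look-alike is behind it at (290,340), clear of the jaws.

```bash
python3 -m creep '[[0.09,0.095,0.7,-0.06,0.35],[0.09,0.095,1.4,-0.06,0.35],[0.09,0.095,2,-0.06,0.35],[0.09,0.095,2.25,-0.06,0.35],[0.09,0.095,2.25,-0.06,0.35]]' 60; python3 -m creep '[[0,0,0,0,0],[0,0,0,0,0],[0,0,0,0,0],[0,0,0,0,0],[0,0,0,0,0]]' 60;  python3 -m creep '[[0,0,-0.3,0,0],[0,0,-0.7,0,0],[0,0,-1.2,0,0],[0,0,-1.7,0,0],[0,0,-1.7,0,0]]' 60;python3 -c "
from h import *
cv2.imwrite('pics/w8.png',grab_frame('wrist'))
a=.0915
x=np.array([.6675,-.1434])+.004*np.array([np.cos(a),np.sin(a)])
go(*x,.12,a)
a+=np.pi
x=np.array([.6675,-.1434])+.004*np.array([np.cos(a),np.sin(a)])
go(*x,.12,a)"
```

```text
clock: 18.42
position: [0.4528, 0.1196, 0.0165]
tool_rot: [-3.141, 0.0, 1.618]
force: [0.6, -1.0, 0.0]
grip_width: 0.03
finger_force: 0.0
clock: 19.05
position: [0.4537, 0.1198, 0.0177]
tool_rot: [3.14, -0.001, 1.618]
force: [-0.5, 0.5, 9.4]
grip_width: 0.0098
finger_force: 60.4
clock: 19.68
position: [0.4542, 0.1195, 0.121]
tool_rot: [3.138, -0.001, 1.617]
force: [-0.7, 0.1, -1.3]
grip_width: 0.0095
finger_force: 59.2
rows [-4.535e+00  3.425e+00  4.000e-03] twist 10.924 | now [0.4537 0.1193 0.1198] yaw 1.617 w 0.0098 F [ 0.3 -0.1 -0.6] 59.2 t 19.73 q7 -0.71
rows [-4.541e+00  3.292e+00  4.000e-03] twist -11.576 | now [0.4537 0.1193 0.1198] yaw 1.617 w 0.0098 F [ 0.3 -0.1 -0.6] 59.2 t 19.73 q7 -0.71
```

View pics/w8.png

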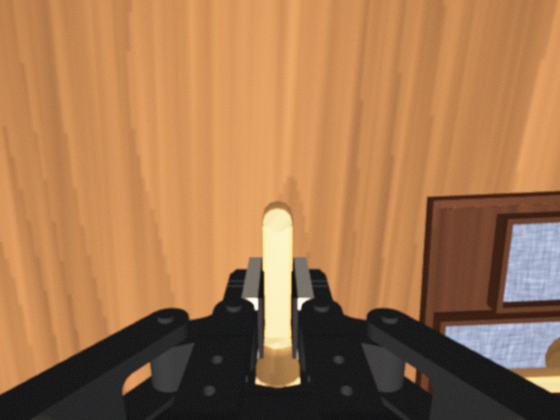

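The small scoop is held, with its handle tip at (278,208). I carry it to the small compartment.

```bash
python3 -m creep '[[-0.7,0.5,0,-1.1,0],[-1.4,1,0,-2.2,0],[-2.1,1.5,0,-3.3,0],[-2.8,2,0,-4.4,0],[-3.5,2.5,0,-5.5,0]]' >/dev/null;python3 -c "
from h import *
a=.0915+np.pi
x=np.array([.6675,-.1434])+.004*np.array([np.cos(a),np.sin(a)])
go(*x,.12,a)"
```

```text
rows [-1.284 -0.145 -0.037] twist -6.036 | now [ 0.6132 -0.0848  0.1178] yaw 2.39 w 0.0093 F [ 0.2  0.1 -0.1] 59.1 t 20.35 q7 0.42
```

```bash
python3 -m creep '[[-0.4,-0.05,-0.03,-1.3,0],[-0.8,-0.1,-0.03,-2.6,0],[-1.28,-0.14,-0.03,-3.9,0],[-1.28,-0.14,-0.03,-5.2,0],[-1.28,-0.14,-0.03,-6.03,0]]' >/dev/null; python3 -m creep '[[0,0,0,0,0],[0,0,0,0,0]]' >/dev/null;python3 -c "
from h import *
a=.0915+np.pi
x=np.array([.6675,-.1434])+.004*np.array([np.cos(a),np.sin(a)])
go(*x,.029,a)"
```

```text
rows [-0.014 -0.031  1.517] twist -0.06 | now [ 0.6626 -0.142   0.12  ] yaw -3.058 w 0.0097 F [-0.3  0.1  0.7] 59.1 t 21.23 q7 1.27
```

```bash
python3 -m creep '[[-0.01,-0.03,0.5,0,0],[-0.01,-0.03,0.9,0,0],[-0.01,-0.03,1.2,0,0],[-0.01,-0.03,1.4,0,0],[-0.01,-0.03,1.5,0,0]]' ; python3 -m creep '[[0,0,0.01,0,0],[0,0,0.01,0,0.2],[0,0,0.01,0,0.22],[0,0,0.01,0,0.22],[0,0,0.01,0,0.22]]'; python3 -m creep '[[0,0,-0.2,0,0.22],[0,0,-0.6,0,0.4],[0,0,-1.2,0,0.5],[0,0,-2,0,0.5],[0,0,-2,0,0.5]]' ; python3 -c "
from h import *
im=grab_frame('wrist'); cv2.imwrite('pics/w9.png',im); C=cam('wrist')
C2=(C[0],C[1],C[2]+C[1]@np.array([0,0,.010]))
for d in silhouettes('wrist','scoop_small'):
    if d['p']<.3: continue
    x,f=fit(C2,'scoop_small',d['mask']); print(d['p'],x,f)
    w=x[:2]-[.6675,-.1434]; u=np.array([np.cos(.0915),np.sin(.0915)]); print('off along',w@u,'across',w@[-u[1],u[0]],'yaw',x[2]%np.pi-.0915)
go(.444,-.086,.2,.0915+np.pi/2)
"
```

```text
clock: 21.85
position: [0.6635, -0.1437, 0.03]
tool_rot: [3.141, -0.0, -3.056]
force: [0.0, 0.4, -0.1]
grip_width: 0.0095
finger_force: 59.1
clock: 22.48
position: [0.6636, -0.1438, 0.03]
tool_rot: [-3.142, 0.0, -3.056]
force: [-0.3, 1.0, 0.6]
grip_width: 0.0189
finger_force: 0.0
clock: 23.1
position: [0.6654, -0.1436, 0.1555]
tool_rot: [-3.14, 0.006, -3.056]
force: [0.2, 0.6, -0.2]
grip_width: 0.0424
finger_force: 0.0
0.75 [ 0.6677032  -0.14355684  3.21989591] 0.1429227830040386
off along 0.00018802332284643334 across -0.00017475289039502588 yaw -0.01319673902926119
rows [ 3.566  1.275 -0.815] twist 11.209 | now [ 0.6638 -0.144   0.1515] yaw -3.056 w 0.0426 F [-0.4  0.   0.2] 0.0 t 23.2 q7 1.3
```

View pics/w9.png

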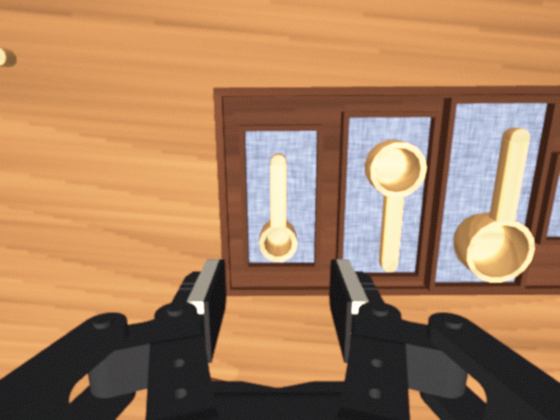

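All three scoops are placed: small bowl at (278,242), medium at (397,168), large at (493,248). Now the tamper; it is round, so the yaw is free.

```bash
python3 -m creep '[[0.8,0.26,-0.2,1.2,0.5],[1.6,0.52,-0.4,2.4,0.5],[2.4,0.78,-0.5,3.6,0.5],[3.1,1.05,-0.5,4.8,0.6],[3.57,1.27,-0.5,6,0.6]]' >/dev/null
python3 -m creep '[[0,0,0,0.2,0.6],[0,0,0,0.2,0.6],[0,0,0,0.2,0.6]]' >/dev/null
python3 -c "
from h import *
for x in look('tamper',show='w10'): go(x[0],x[1],.038,2.37)"
```

```text
tamper 0.83 [ 0.4464 -0.0855  0.0849] 0.047
rows [-0.023  0.037  2.361] twist -0.055 | now [ 0.4439 -0.0862  0.1796] yaw 2.362 w 0.0508 F [-0.   0.2  0. ] 0.0 t 24.3 q7 0.44
```

View pics/w10.png

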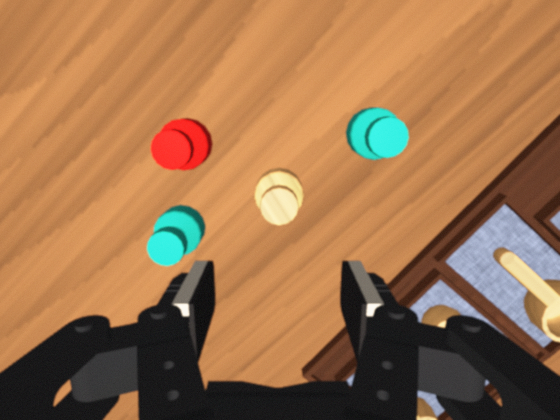

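The pale tamper's knob is at (279,205), and the nearest look-alike at (165,245) is clear of the jaws. I descend on the knob.

```bash
python3 -m creep '[[-0.02,0.04,0.7,0,0.5],[-0.02,0.04,1.4,0,0.5],[-0.02,0.04,2,0,0.5],[-0.02,0.04,2.36,0,0.5],[-0.02,0.04,2.36,0,0.5]]' 50; python3 -m creep '[[0,0,0,0,0],[0,0,0,0,0],[0,0,0,0,0],[0,0,0,0,0],[0,0,0,0,0]]' 50;  python3 -m creep '[[0,0,-0.3,0,0],[0,0,-0.7,0,0],[0,0,-1.3,0,0],[0,0,-1.8,0,0],[0,0,-1.8,0,0]]' 50;python3 -c "
from h import *
cv2.imwrite('pics/w11.png',grab_frame('wrist'))
go(.646,.092,.146,1.66)"
```

```text
clock: 24.92
position: [0.4455, -0.0849, 0.0371]
tool_rot: [-3.14, -0.002, 2.363]
force: [-0.0, -0.3, 0.8]
grip_width: 0.0428
finger_force: 0.0
clock: 25.55
position: [0.4465, -0.0857, 0.0389]
tool_rot: [3.141, 0.001, 2.361]
force: [-0.1, -1.7, 9.1]
grip_width: 0.0259
finger_force: 49.9
clock: 26.18
position: [0.447, -0.0858, 0.1481]
tool_rot: [3.14, 0.003, 2.361]
force: [-0.1, -0.3, -0.8]
grip_width: 0.0257
finger_force: 49.6
rows [-0.278  4.446  0.019] twist 5.021 | now [ 0.4464 -0.0858  0.147 ] yaw 2.361 w 0.026 F [ 0.9 -0.3 -0.8] 49.6 t 26.23 q7 0.37
```

View pics/w11.png

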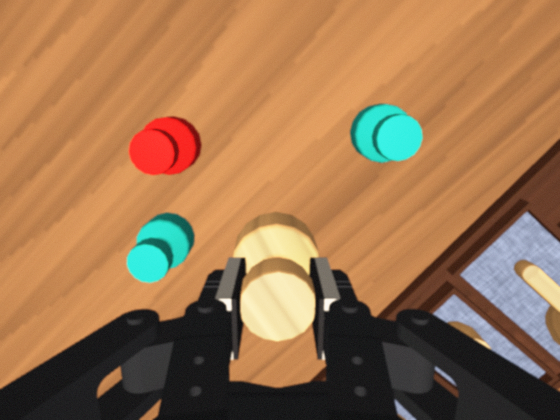

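The tamper is held upright (knob at (278,300), foot behind it). I carry it to the square compartment without turning.

```bash
python3 -m creep '[[-0.05,0.9,0,0,0],[-0.1,1.8,0,0,0],[-0.17,2.7,0,0,0],[-0.23,3.6,0,0,0],[-0.28,4.45,0,0,0]]' >/dev/null; python3 -m creep '[[0,0,0,0,0],[0,0,0,0,0],[0,0,0,0,0]]' >/dev/null; python3 -c "
from h import *
C=cam('wrist'); im=grab_frame('wrist'); cv2.imwrite('pics/w12.png',im)
go(.646,.092,.049,2.36)"
```

```text
rows [-0.002  0.012  1.619] twist 0.006 | now [0.6455 0.0916 0.1462] yaw 2.361 w 0.026 F [ 0.1 -0.4 -0.6] 49.6 t 27.27 q7 0.14
```

View pics/w12.png

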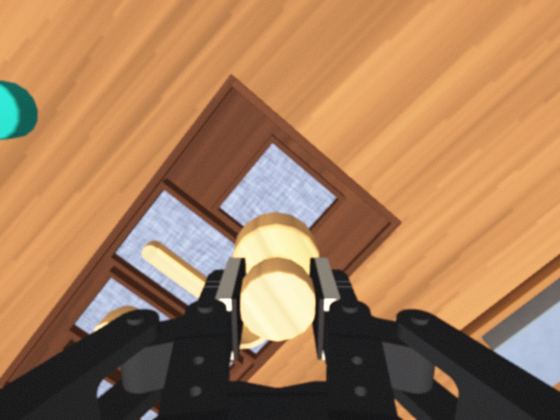

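The square compartment's visible part is at (278,190), consistent with the tamper above its centre. I lower it and release.

```bash
python3 -m creep '[[0,0,0.5,0,0],[0,0,0.95,0,0],[0,0,1.3,0,0],[0,0,1.5,0,0],[0,0,1.6,0,0]]' ; python3 -m creep '[[0,0,0.01,0,0],[0,0,0.01,0,0],[0,0,0.01,0,0.45],[0,0,0.01,0,0.5],[0,0,0.01,0,0.5]]'; python3 -m creep '[[0,0,-0.2,0,0.5],[0,0,-0.6,0,0.5],[0,0,-1.2,0,0.5],[0,0,-2,0,0.6],[0,0,-2.5,0,0.6]]' ; python3 -m creep '[[0,0,-0.2,0,0.6],[0,0,-0.2,0,0.6]]' >/dev/null; python3 -c "
from h import *
im=grab_frame('wrist'); cv2.imwrite('pics/w13.png',im); C=cam('wrist')
C2=(C[0],C[1],C[2]+C[1]@np.array([0,0,.010]))
for d in silhouettes('wrist','tamper'):
    x,f=fit(C2,'tamper',d['mask']); print(d['p'],x[:2]-[.646,.092],f)
im=grab_frame('top'); cv2.imwrite('pics/topf.png',cv2.resize(im[110:310,110:460],(788,450),interpolation=cv2.INTER_CUBIC))
"
```

```text
clock: 27.9
position: [0.6459, 0.0926, 0.05]
tool_rot: [3.142, -0.0, 2.362]
force: [-0.5, -0.8, -0.1]
grip_width: 0.0259
finger_force: 49.6
clock: 28.52
position: [0.6459, 0.0927, 0.0499]
tool_rot: [3.141, 0.0, 2.362]
force: [0.2, -0.7, -0.1]
grip_width: 0.0428
finger_force: 0.0
clock: 29.15
position: [0.6463, 0.093, 0.204]
tool_rot: [3.139, 0.002, 2.362]
force: [-0.2, -0.3, -0.2]
grip_width: 0.0512
finger_force: 0.0
0.92 [-0.18007292 -0.08802867] 0.12947008359399292
0.61 [-0.00059927  0.00038922] 0.05864386072083083
```

View pics/w13.png

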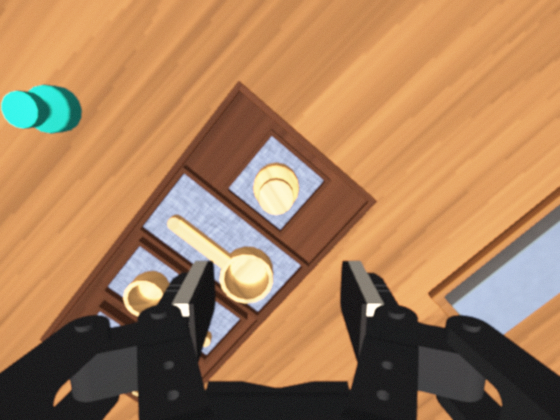

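The tamper stands on its foot in the centre of the square compartment at (276,190). It is within 1 mm of the centre, and the scoops are undisturbed. I hand the job in.

```bash
python3 -c "
from workcell import bot
print(bot.job_done())"
```

```text
the job is handed in; nothing more can be done
None
```

The job is handed in: all three scoops lie hollow-side up in their own compartments, the tamper stands in the square one, I left the blanks and look-alikes alone, and the gripper is open and clear after about 29 s.

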